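Test a primer pump and sort it

ROBOT

A 6-joint arm with a two-finger parallel gripper is mounted at the origin on a cart in front of the work surface, level with it; the furniture and walls round the work are solid. World frame = base frame: x ahead of the robot, y to its left, z up, the work surface at z = 0. Lengths are in mm, angles in rad, forces in N, time in s.
With the tool pointing down it reaches from about 275 to 750 mm from the base axis. Payload 10.2 kg.
Tool frame: the origin (TCP) lies on the front face of the gripper's body, between the roots of the fingers; the fingertips stand 73 mm ahead of it and the grasp point (between the pads) lies 54 mm ahead of it; z points along the fingers, y is the line along which they close (so a half turn about z gives the same grasp; the last joint's range is limited). The gripper opens to 85 mm and grips with 20 to 120 N. Pads are 22 mm wide; open, the fingers measure 114 mm over their backs; the gripper's body (76 mm by 85 mm) begins 54 mm behind the grasp point. The pads swing forward as they close: fully open they stand 13 mm farther back than shut.
Start: joints at [0.968, 0.313, 1.498, -0, 1.331, -0.223], TCP at [194.649, 487.589, 303.894] pointing down, gripper open.
Joint ranges: [-2.94, 2.94], [-0.97, 2.17], [0.19, 2.56], [-1.23, 4.37], [0.02, 3.11], [-2.88, 2.88]. Speed limits (rad/s): [2.39, 2.39, 3.01, 3.14, 3.14, 3.14].

INTERFACE

Orientations are given as a unit quaternion [w, x, y, z].
In Python, from rig import * gives the robot as it stands.
- The arm moves only by the tool step_arm, never from a script. Its argument "plan" is a list of rows, each an object with "offset": the shift along the tool's x, y, z in cm, a list of three; "rot": the turn, a rotation vector about the tool's x, y, z in degrees, a list of three; "gripper": the finger opening in cm, from 0 to 8.54. In form: [{"offset": [x, y, z], "rot": [wx, wy, wz], "gripper": gripper}, ...]. A call has 1 to 12 rows; each row is the pose to reach, as a shift and turn from the pose commanded when the call began, along the tool's axes at that moment; what a row does not reach only later rows make up. A row lasts 1/10 s, in which the tool goes at most 50 mm and 8.59 degrees, less where a joint would pass 70% of its speed; a pose out of reach is approached as far as the arm can. A call with a gripper value outside its range is refused whole. The fingers move at their own pace and stop on an object; "squeeze" is the grip in N (left out, the last holds). Time passes only in rows, so rows that repeat a pose let the fingers close. It gives the time, the measured TCP pose, the force, the opening and the grip force at its end, in the units of the state.
- sense(): the state, without advancing time (a new reading comes with each control period).
- capture(name): name is "side" or "top" or "wrist"; returns a dict with "color" (480x640x3 uint8, red, green, blue), "depth" (480x640 float32, mm along the optical axis (not along the pixel's ray), 0 where there is no reading), "vertical_fov" (degrees; the focal length in pixels is half the picture's height over the tangent of half this angle, whatever the lens; pixels are square), "cx", "cy" (the principal point, pixels), "k1" (the pictures are not rectified: a ray, as slopes to the right and down, at radius r is drawn at 1 + k1 r^2 times it, then the intrinsics apply), "rvec" (rotation vector, rad) and "tvec" (3), from world to camera coordinates, as OpenCV has them; the wrist camera has in their place "mount" (4x4, takes a point from camera to tool coordinates, whose origin is the TCP and whose axes are the flange's). Camera axes: x right, y down, z forward; pixel columns grow to the right and rows downward; lengths in mm; the calibration is good to about 2 mm. A picture is of the moment at which its call begins: read the wrist's pose just before it.
- finish_job(): hands the job in; it is judged then, once.
The state is a dict: "time_s": time; "joints": joint angles; "dq": joint speeds; "tau": joint torques, N m; "eef_pos": TCP position; "ee_rot": TCP orientation; "force": force on the tool from outside, world axes, zero at the start; "wrist_torque": the same for the moment, N m; "grip_width": opening from 0.0 (shut) to 1.0 (fully open); "grip_force": force on a finger pad.
Only numpy, scipy, OpenCV 4.12 (cv2) and the standard library are available. Lean on these libraries where they do the work, as an engineer would, in place of code of your own. Each camera call takes 0.05 s, during which the arm holds its last target. There are 200 camera calls.

TASK

Test the primer pump that stands nearer the robot: push its plunger slowly straight down. If it runs easily all the way home, leave it down and stand the pump upright in the square wooden tray; if it gets stiffer and stiffer on the way, stop before it is forced (well short of two thirds of its stroke) and reject the pump: stand it upright in the round steel dish. Set it down gently, and leave the other pump alone.

Things in the scene. Friction and masses are not known exactly. Their poses are not given: they have to be found in the camera images.
- pump_a: Loose primer pump, 0.4-0.65 kg: aluminium barrel, diameter 40 mm, top 70 mm up, on a round foot (diameter 64, height 10 mm) with a brass stub 20 mm up. On top a thin rod with a flat black push cap, diameter 30 mm, its top 98 mm up, 78 mm when pushed home. Origin: centre of underside, z up. Carry it by the barrel, 40 to 64 mm up. Test the pump that is nearer the robot (0.43-0.50 m ahead).
- pump_b: The other primer pump, exactly like pump_a in look, size and origin; which of the two stands nearer the robot changes. The farther one (0.62-0.68 m ahead, to the left) is stock: leave it alone.
- plunger_a (a joint): Plunger of pump_a: m pushed down, 0 up, 0.020 home. Whichever pump it is in, a sound plunger needs a steady 2 N to the end and stays down; a faulty one starts at 2 N, grows 1 N stiffer per mm and springs back to 2 mm. A push stopped at 8 N thus ends near 20 mm if sound, 6 mm if faulty. Over 14 mm forces a faulty one.
- plunger_b (a joint): Plunger of pump_b; values, stroke and behaviour as told for plunger_a. Either pump may turn out sound or faulty, wherever it stands.
- square_tray: Square open plywood tray for sound pumps, fixed, 120 x 120 mm outside, walls 4 mm thick and 20 mm high, inner floor about 4 to 5 mm above the bench. Origin: centre of its underside; x and y along its sides.
- round_dish: Round open steel dish for rejects, fixed, 120 mm in outside diameter, wall 4 mm thick and 20 mm high, inner floor 4 mm above the bench. Origin: centre of its underside. It and the square tray change places.
Mind the look-alikes: they are no part of the job. Leave any pink or red look-alike of the pump_a alone.

How it is judged:
By the outcome, as a careful person would: the job done as asked, in the order asked, and still so for the second after the job is handed in, with the robot touching nothing.
It also fails if it takes over 51 s, if anything falls off the work surface, if the arm or the gripper's body presses on something with over 40 N, if the wrist force passes 120 N, or if a joint passes its speed limit or range.

## Working session

There is one attempt and no reset: what is moved stays moved. The work goes in short steps, Python scripts to look and compute and a tool call to move; the robot and the scene stay as the last step left them, time stands still between calls to the robot, and variables do not carry over. Pictures are saved under pics/ and viewed, at most 10 in all, crops included, and the job is handed in when it is done.

Besides the shell and the picture viewer there is one more tool, called as name(argument=value, ...) on one line, values as JSON. step_arm: Moves the arm, as the interface text tells. Its arguments: {"type":"object","properties":{"plan":{"type":"array"},"squeeze":{"type":"number"}},"required":["plan"]}

```bash
mkdir -p pics; ls; cat > h.py <<'E'
from rig import *
import numpy as np, cv2
from scipy.spatial.transform import Rotation as R
def cam(c):
    f=240/np.tan(np.radians(c['vertical_fov'])/2)
    K=np.array([[f,0,c['cx']],[0,f,c['cy']],[0,0,1.]]);return K,np.array([c['k1'],0,0,0,0.])
def pose(c,s=None):  # cam->world
    if 'rvec' in c:
        r=cv2.Rodrigues(np.array(c['rvec'],float))[0];return r.T,-r.T@np.array(c['tvec'],float)
    M=np.array(c['mount']);q=s['ee_rot'];T=R.from_quat([q[1],q[2],q[3],q[0]]).as_matrix()
    return T@M[:3,:3],T@M[:3,3]+np.array(s['eef_pos'])
def rays(c,uv):
    K,d=cam(c);return cv2.undistortPoints(np.array(uv,float).reshape(-1,1,2),K,d).reshape(-1,2)
def onplane(c,uv,z,s=None):
    p=rays(c,uv);Rw,t=pose(c,s);d=np.c_[p,np.ones(len(p))]@Rw.T
    return t+d*((z-t[2])/d[:,2])[:,None]
def cloud(c,s=None):
    v,u=np.mgrid[0:480,0:640];p=rays(c,np.c_[u.ravel(),v.ravel()]);Rw,t=pose(c,s)
    z=c['depth'].ravel();return ((np.c_[p,np.ones(len(p))]*z[:,None])@Rw.T+t).reshape(480,640,3)
E
python3 - <<'E'
from h import *
import pickle
s=sense();print(s)
for n in ('top','side'):
    c=capture(n);cv2.imwrite(f'pics/{n}0.png',c['color'][:,:,::-1]);pickle.dump(c,open(n+'0.pkl','wb'))
    print(n,c['vertical_fov'],c['k1'],pose(c)[1])
E
```

```text
pics
{'time_s': 0.0, 'joints': array([ 9.67583061e-01,  3.13474312e-01,  1.49841564e+00, -2.99487533e-05,
        1.33099530e+00, -2.23387236e-01]), 'dq': array([ 9.61684878e-04, -1.31424283e-03, -1.89566576e-05,  1.73074340e-03,
       -3.71720142e-04, -8.62248527e-04]), 'tau': array([-8.40213324e-04, -4.12272871e+01, -2.59732229e+01, -2.58801983e-04,
        4.28233747e-03,  2.04252564e-05]), 'eef_pos': array([194.56742658, 487.44645982, 303.3306463 ]), 'ee_rot': array([-2.46255662e-04,  1.88769933e-01,  9.82021127e-01, -5.97719996e-04]), 'force': array([ 0.65621561,  0.39552722, -0.83230459]), 'wrist_torque': array([-0.01023533, -0.02026541, -0.00400687]), 'grip_force': 0.0, 'grip_width': 0.998624444400223}
top 46.811391801066456 -0.03057806680457265 [ 313.14043995  168.15796715 1122.32935113]
side 47.00014147580149 -0.0843569567162314 [ 141.26386463 -597.82072056  571.84775128]
```

View pics/top0.png

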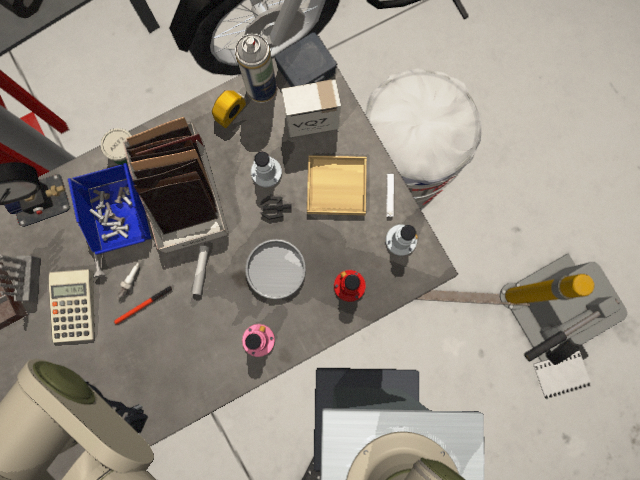

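View pics/side0.png

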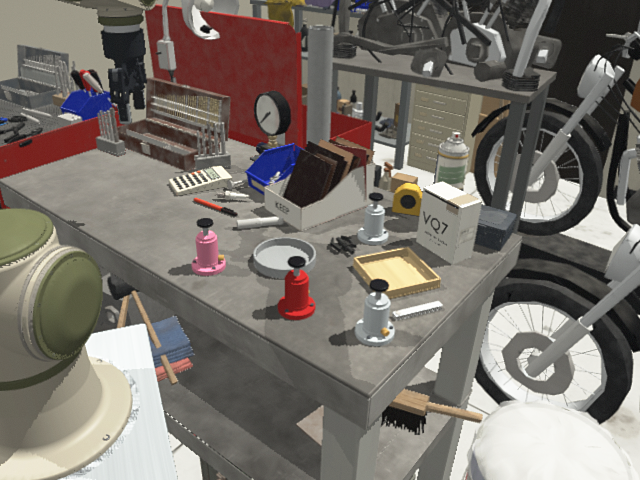

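The top view shows the near grey pump at about (402,240) with its cap at (407,232), and the stock pump at (266,170). The dish is at (276,270), the tray at (337,186), and the red and pink look-alikes at (350,287) and (258,340). The side view agrees.

```bash
python3 - <<'E'
from h import *
import pickle
c=pickle.load(open('top0.pkl','rb'));P=cloud(c);hsv=cv2.cvtColor(c['color'],cv2.COLOR_RGB2HSV)
v,u=np.mgrid[0:480,0:640]
def near(u0,v0,r): return (np.hypot(u-u0,v-v0)<r)&(c['depth']>0)
for n,(a,b,r) in dict(pump=(402,240,26),far=(266,170,26),red=(350,287,26)).items():
    m=near(a,b,r)
    cap=m&(P[...,2]>88)&(P[...,2]<108); bar=m&(P[...,2]>60)&(P[...,2]<76); ft=m&(P[...,2]>6)&(P[...,2]<14)
    for k,mm in (('cap',cap),('bar',bar),('foot',ft)):
        p=P[mm]; 
        if len(p): (x,y),rr=cv2.minEnclosingCircle(p[:,:2].astype(np.float32)); print(n,k,len(p),np.round([x,y,rr,np.median(p[:,2])],1))
m=near(276,270,36)&(P[...,2]>12)&(P[...,2]<26);p=P[m];(x,y),rr=cv2.minEnclosingCircle(p[:,:2].astype(np.float32));print('dish',x,y,rr,np.median(p[:,2]),'floor',np.median(P[near(276,270,15)][:,2]))
m=near(337,186,46)&(P[...,2]>13)&(P[...,2]<26)&(u<372)&(u>300);p=P[m];print('tray',cv2.minAreaRect(p[:,:2].astype(np.float32)),'floor',np.median(P[near(337,186,15)][:,2]))
# side: cap of near pump and foot
s=pickle.load(open('side0.pkl','rb'));print('side cap',onplane(s,[[379,285]],98)); print('top cap',onplane(c,[[407,232]],98))
Q=cloud(s);m=(np.hypot(u-379,v-286)<14)&(Q[...,2]>90)&(Q[...,2]<105);p=Q[m];print('side cap cloud',cv2.minEnclosingCircle(p[:,:2].astype(np.float32)),len(p),np.median(p[:,2]))
# stub colour yellow near pump
for n,C,W,(a,b) in (('top',c,P,(402,240)),('side',s,Q,(379,320))):
    h=cv2.cvtColor(C['color'],cv2.COLOR_RGB2HSV);m=(np.hypot(u-a,v-b)<30)&(h[...,0]>14)&(h[...,0]<32)&(h[...,1]>130)
    print(n,'stub',m.sum(),np.round(np.median(W[m],axis=0),1) if m.any() else '')
E
```

```text
pump cap 196 [490.4   5.7  15.   95.9]
pump bar 137 [490.1   5.8  19.7  65.2]
pump foot 280 [490.2   6.1  31.8   8.7]
far cap 184 [626.9 287.3  15.   96.1]
far bar 154 [626.  286.8  20.   65.5]
far foot 288 [629.5 281.3  37.9   8.6]
red cap 199 [394.4 109.9  14.8  96.4]
red bar 126 [394.6 110.   20.   63.6]
red foot 339 [394.3 109.6  32.1   8.5]
dish 423.7998352050781 259.29949951171875 60.05679702758789 18.098108151653037 floor 2.3446796809889747
tray ((601.1966552734375, 139.93289184570312), (120.1412582397461, 122.16168212890625), 89.98213195800781) floor 2.2512215406375162
side cap [[4.89770023e+02 4.09217228e-01 9.80000000e+01]]
top cap [[490.68954167   8.44895253  98.        ]]
side cap cloud ((490.53936767578125, 4.010775566101074), 14.860651969909668) 205 96.79940995282232
top stub 5 [494.4 -20.8  26.7]
side stub 34 [495.4 -21.5  22.8]
```

step_arm(plan=[{"offset": [-45.3, -33.8, 10], "rot": [0, 0, 0], "gripper": 0}, {"offset": [-45.3, -33.8, 10], "rot": [0, 0, 0], "gripper": 0}, {"offset": [-45.3, -33.8, 10], "rot": [0, 0, 0], "gripper": 0}, {"offset": [-45.3, -33.8, 10], "rot": [0, 0, 0], "gripper": 0}, {"offset": [-45.3, -33.8, 10], "rot": [0, 0, 0], "gripper": 0}, {"offset": [-45.3, -33.8, 10], "rot": [0, 0, 0], "gripper": 0}, {"offset": [-45.3, -33.8, 10], "rot": [0, 0, 0], "gripper": 0}, {"offset": [-45.3, -33.8, 10], "rot": [0, 0, 0], "gripper": 0}, {"offset": [-45.3, -33.8, 10], "rot": [0, 0, 0], "gripper": 0}, {"offset": [-45.3, -33.8, 10], "rot": [0, 0, 0], "gripper": 0}, {"offset": [-45.3, -33.8, 10], "rot": [0, 0, 0], "gripper": 0}, {"offset": [-45.3, -33.8, 10], "rot": [0, 0, 0], "gripper": 0}])

```text
time_s: 1.3
eef_pos: [491.2, 2.5, 202.9]
ee_rot: [-0.0, 0.19, 0.982, -0.0]
force: [-0.2, 0.3, 0.2]
grip_width: -0.002
grip_force: 0.0
```

step_arm(plan=[{"offset": [0, 0, 2.5], "rot": [0, 0, 0], "gripper": 0}, {"offset": [0, 0, 2.5], "rot": [0, 0, 0], "gripper": 0}, {"offset": [0, 0, 2.5], "rot": [0, 0, 0], "gripper": 0}, {"offset": [0, 0, 2.5], "rot": [0, 0, 0], "gripper": 0}])

```text
time_s: 1.7
eef_pos: [490.2, 6.2, 179.9]
ee_rot: [0.001, 0.188, 0.982, -0.0]
force: [-0.1, -0.1, 1.3]
grip_width: -0.001
grip_force: 0.0
```

```bash
python3 - <<'E'
from h import *
s=sense();print(s['eef_pos'],s['force'])
for n in ('side','wrist'):
    c=capture(n);cv2.imwrite(f'pics/{n}1.png',c['color'][200:400,280:480,::-1].repeat(2,0).repeat(2,1) if n=='side' else c['color'][:,:,::-1])
E
```

```text
[490.22990445   6.17374109 179.91021162] [-0.05894065 -0.12693585  1.26708209]
```

View pics/side1.png

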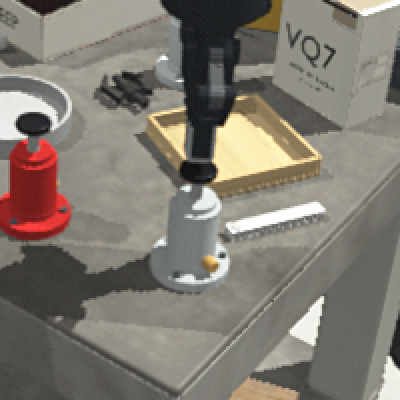

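The side crop shows the closed fingertips centred just above the black cap, at about (198,165) in the crop. I'll push slowly.

step_arm(plan=[{"offset": [0, 0, 0.2], "rot": [0, 0, 0], "gripper": 0}, {"offset": [0, 0, 0.4], "rot": [0, 0, 0], "gripper": 0}, {"offset": [0, 0, 0.6], "rot": [0, 0, 0], "gripper": 0}, {"offset": [0, 0, 0.6], "rot": [0, 0, 0], "gripper": 0}, {"offset": [0, 0, 0.6], "rot": [0, 0, 0], "gripper": 0}])

```text
time_s: 2.3
eef_pos: [490.0, 5.7, 172.9]
ee_rot: [-0.0, 0.189, 0.982, -0.0]
force: [0.6, 0.1, 0.1]
grip_width: 0.005
grip_force: 0.0
```

step_arm(plan=[{"offset": [0, 0, 0.1], "rot": [0, 0, 0], "gripper": 0}, {"offset": [0, 0, 0.2], "rot": [0, 0, 0], "gripper": 0}, {"offset": [0, 0, 0.3], "rot": [0, 0, 0], "gripper": 0}, {"offset": [0, 0, 0.3], "rot": [0, 0, 0], "gripper": 0}, {"offset": [0, 0, 0.3], "rot": [0, 0, 0], "gripper": 0}])

```text
time_s: 2.8
eef_pos: [490.0, 5.7, 169.8]
ee_rot: [-0.0, 0.189, 0.982, -0.0]
force: [1.4, -0.3, -0.4]
grip_width: 0.003
grip_force: 0.0
```

step_arm(plan=[{"offset": [0, 0, 0.1], "rot": [0, 0, 0], "gripper": 0}, {"offset": [0, 0, 0.2], "rot": [0, 0, 0], "gripper": 0}, {"offset": [0, 0, 0.2], "rot": [0, 0, 0], "gripper": 0}, {"offset": [0, 0, 0.2], "rot": [0, 0, 0], "gripper": 0}])

```text
time_s: 3.2
eef_pos: [490.0, 5.8, 167.8]
ee_rot: [-0.0, 0.189, 0.982, 0.0]
force: [0.1, 0.1, -0.4]
grip_width: 0.0
grip_force: 0.0
```

step_arm(plan=[{"offset": [0, 0, 0.1], "rot": [0, 0, 0], "gripper": 0}, {"offset": [0, 0, 0.2], "rot": [0, 0, 0], "gripper": 0}, {"offset": [0, 0, 0.2], "rot": [0, 0, 0], "gripper": 0}, {"offset": [0, 0, 0.2], "rot": [0, 0, 0], "gripper": 0}])

```text
time_s: 3.6
eef_pos: [490.0, 5.7, 165.8]
ee_rot: [-0.0, 0.189, 0.982, 0.0]
force: [-0.4, 0.6, 0.5]
grip_width: 0.0
grip_force: 0.0
```

```bash
python3 - <<'E'
from h import *
f=[];
for i in range(3):
    s=sense();f.append(s['force']);c=capture('side')
print(np.round(f,2),s['eef_pos'])
cv2.imwrite('pics/side2.png',c['color'][240:360,320:440,::-1].repeat(4,0).repeat(4,1))
E
```

```text
[[-0.35  0.61  0.51]
 [ 0.48  0.95  0.46]
 [ 0.91 -0.28 -0.22]] [490.05470982   5.73506225 165.83831573]
```

View pics/side2.png

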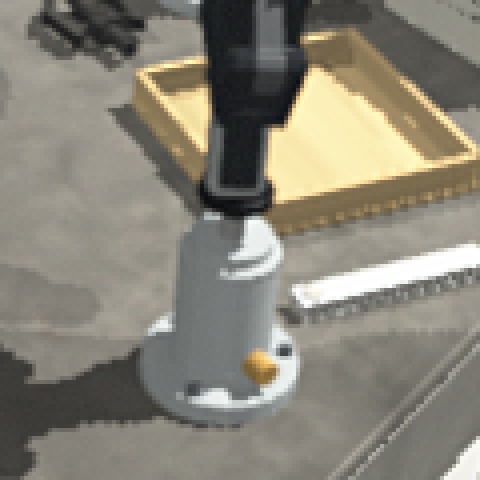

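The crop shows the fingertip at or just above the cap, at about (237,195), with the rod still out. I'll continue in small steps.

step_arm(plan=[{"offset": [0, 0, 0.1], "rot": [0, 0, 0], "gripper": 0}, {"offset": [0, 0, 0.2], "rot": [0, 0, 0], "gripper": 0}, {"offset": [0, 0, 0.2], "rot": [0, 0, 0], "gripper": 0}, {"offset": [0, 0, 0.2], "rot": [0, 0, 0], "gripper": 0}])

```text
time_s: 4.15
eef_pos: [490.0, 5.7, 163.8]
ee_rot: [-0.0, 0.189, 0.982, 0.0]
force: [0.4, 0.3, -0.3]
grip_width: 0.0
grip_force: 0.0
```

```bash
python3 - <<'E'
from h import *
s=sense();c=capture('side');P=cloud(c);v,u=np.mgrid[0:480,0:640]
print(s['force'],s['eef_pos'])
dark=(c['color'].max(2)<60)
for r in range(278,300): 
    m=dark[r,360:400]; print(r,m.sum(),(np.flatnonzero(m)[[0,-1]]+360) if m.any() else '', np.round(np.median(P[r,360:400][m],axis=0),1) if m.any() else '')
E
```

```text
[ 0.44807333  0.33403851 -0.34663059] [490.0456911    5.72978454 163.80220808]
278 9 [376 384] [486.1  -6.4 116.6]
279 9 [376 384] [486.   -6.9 115.2]
280 10 [375 384] [485.5  -8.1 113.4]
281 10 [375 384] [485.4  -7.4 111.3]
282 10 [375 384] [484.9  -7.  109.3]
283 9 [375 383] [487.   -7.  108.1]
284 9 [375 383] [485.8  -5.8 105. ]
285 9 [375 383] [487.1  -5.4 103.2]
286 10 [370 383] [484.8  -6.3 102.1]
287 12 [369 383] [485.4  -5.5  99.7]
288 5 [369 387] [502.1   8.3  89.1]
289 6 [369 387] [480.1   4.5  89.6]
290 17 [369 387] [487.8  -1.4  90.3]
291 16 [370 387] [485.5  -3.7  89.9]
292 16 [370 387] [487.3  -5.   89.2]
293 14 [373 386] [487.6  -7.3  88.9]
294 10 [374 383] [486.   -7.3  87. ]
295 4 [377 380] [485.6  -8.2  86.1]
296 0  
297 0  
298 0  
299 0
```

```bash
python3 - <<'E'
from h import *
import pickle
for n,c in (('0',pickle.load(open('side0.pkl','rb'))),('now',capture('side'))):
    P=cloud(c);dark=c['color'].max(2)<60
    print(n)
    for r in range(276,300):
        m=dark[r,366:392]; 
        if m.any(): print(r,m.sum(),np.flatnonzero(m)[[0,-1]]+366,np.round(np.median(P[r,366:392][m],axis=0)[2],1),end=' | ')
E
```

```text
0
279 2 [377 378] 97.2 | 280 10 [373 382] 97.6 | 281 14 [371 384] 96.9 | 282 16 [371 386] 97.1 | 283 17 [370 386] 97.2 | 284 18 [370 387] 97.2 | 285 18 [370 387] 97.2 | 286 18 [370 387] 96.6 | 287 17 [370 387] 96.8 | 288 15 [370 386] 96.0 | 289 14 [372 385] 96.0 | 290 11 [374 384] 94.2 | 291 7 [376 382] 93.2 | now
276 9 [376 384] 121.1 | 277 9 [376 384] 118.5 | 278 9 [376 384] 116.9 | 279 9 [376 384] 114.8 | 280 10 [375 384] 113.1 | 281 10 [375 384] 111.3 | 282 10 [375 384] 109.0 | 283 9 [375 383] 107.4 | 284 9 [375 383] 105.5 | 285 9 [375 383] 103.3 | 286 10 [370 383] 101.9 | 287 11 [369 383] 99.5 | 288 5 [369 387] 89.2 | 289 6 [369 387] 89.8 | 290 18 [369 387] 89.9 | 291 16 [370 387] 89.4 | 292 16 [370 387] 89.6 | 293 14 [373 386] 88.5 | 294 10 [374 383] 87.1 | 295 4 [377 380] 85.1 |
```

step_arm(plan=[{"offset": [0, 0, 0.1], "rot": [0, 0, 0], "gripper": 0}, {"offset": [0, 0, 0.15], "rot": [0, 0, 0], "gripper": 0}, {"offset": [0, 0, 0.15], "rot": [0, 0, 0], "gripper": 0}])

```text
time_s: 4.55
eef_pos: [490.1, 5.7, 162.3]
ee_rot: [-0.0, 0.189, 0.982, -0.0]
force: [-0.5, 0.1, -0.1]
grip_width: -0.001
grip_force: 0.3
```

```bash
cat > look.py <<'E'
from h import *
f=[];t=[]
for i in range(4):
    s=sense();f.append(s['force']);t.append(s['tau']);c=capture('side')
print(np.round(np.mean(f,0),2),np.round(np.mean(t,0),2),s['wrist_torque'],s['eef_pos'])
P=cloud(c);dark=c['color'].max(2)<60
for r in range(276,304):
    m=dark[r,366:392]
    if m.any(): print(r,m.sum(),np.flatnonzero(m)[[0,-1]]+366,np.round(np.median(P[r,366:392][m],axis=0)[2],1),end=' | ')
E
python3 look.py
```

```text
[-0.26 -0.05  0.1 ] [-1.000e-02 -4.024e+01 -2.085e+01 -0.000e+00 -1.000e-02  0.000e+00] [0.01814182 0.00078109 0.03496115] [490.05132296   5.73682101 162.32067433]
276 9 [376 384] 120.1 | 277 9 [376 384] 118.5 | 278 9 [376 384] 117.2 | 279 9 [376 384] 114.8 | 280 10 [375 384] 112.9 | 281 10 [375 384] 111.4 | 282 10 [375 384] 109.6 | 283 9 [375 383] 107.6 | 284 9 [375 383] 105.6 | 285 9 [375 383] 104.1 | 286 10 [370 383] 101.1 | 287 10 [370 383] 101.1 | 288 12 [369 386] 97.5 | 289 5 [369 387] 88.6 | 290 7 [369 387] 88.0 | 291 19 [369 387] 88.5 | 292 18 [370 387] 88.5 | 293 16 [371 386] 87.2 | 294 13 [373 385] 86.7 | 295 7 [375 381] 86.4 |
```

step_arm(plan=[{"offset": [0, 0, -0.5], "rot": [0, 0, 0], "gripper": 0}, {"offset": [0, 0, -2], "rot": [0, 0, 0], "gripper": 0}, {"offset": [0, 0, -2], "rot": [0, 0, 0], "gripper": 0}, {"offset": [0, 0, -2], "rot": [0, 0, 0], "gripper": 0}])

```text
time_s: 5.15
eef_pos: [490.1, 5.7, 182.4]
ee_rot: [0.0, 0.189, 0.982, -0.0]
force: [-0.6, -0.7, -0.4]
grip_width: 0.001
grip_force: 0.0
```

```bash
python3 look.py
```

```text
[-0.42 -0.36 -0.56] [ 1.000e-02 -4.036e+01 -2.205e+01  0.000e+00  1.000e-02 -0.000e+00] [ 0.0005221  -0.01954345  0.00718572] [489.84765981   5.7719075  181.89113653]
276 9 [376 384] 120.2 | 277 9 [376 384] 118.5 | 284 9 [373 381] 88.7 | 285 12 [372 383] 88.9 | 286 16 [370 385] 88.6 | 287 17 [370 386] 88.8 | 288 18 [369 386] 88.7 | 289 19 [369 387] 88.9 | 290 19 [369 387] 88.8 | 291 19 [369 387] 88.3 | 292 17 [370 387] 88.2 | 293 15 [371 386] 88.0 | 294 12 [373 384] 86.2 | 295 7 [375 381] 85.6 |
```

The cap stayed where it was left, about 9 mm down, with no stiffening, so the pump is sound. I'll push it the rest of the way home.

step_arm(plan=[{"offset": [0, 0, 1.6], "rot": [0, 0, 0], "gripper": 0}, {"offset": [0, 0, 2.0], "rot": [0, 0, 0], "gripper": 0}, {"offset": [0, 0, 2.1], "rot": [0, 0, 0], "gripper": 0}, {"offset": [0, 0, 2.2], "rot": [0, 0, 0], "gripper": 0}, {"offset": [0, 0, 2.3], "rot": [0, 0, 0], "gripper": 0}, {"offset": [0, 0, 2.4], "rot": [0, 0, 0], "gripper": 0}, {"offset": [0, 0, 2.5], "rot": [0, 0, 0], "gripper": 0}, {"offset": [0, 0, 2.6], "rot": [0, 0, 0], "gripper": 0}, {"offset": [0, 0, 2.6], "rot": [0, 0, 0], "gripper": 0}])

```text
time_s: 6.25
eef_pos: [490.1, 5.7, 156.3]
ee_rot: [0.0, 0.189, 0.982, 0.0]
force: [-0.1, 1.1, 0.9]
grip_width: 0.0
grip_force: 0.0
```

step_arm(plan=[{"offset": [0, 0, 0.1], "rot": [0, 0, 0], "gripper": 0}, {"offset": [0, 0, 0.2], "rot": [0, 0, 0], "gripper": 0}, {"offset": [0, 0, 0.3], "rot": [0, 0, 0], "gripper": 0}, {"offset": [0, 0, 0.4], "rot": [0, 0, 0], "gripper": 0}, {"offset": [0, 0, 0.4], "rot": [0, 0, 0], "gripper": 0}])

```text
time_s: 6.75
eef_pos: [490.1, 5.7, 152.2]
ee_rot: [-0.0, 0.189, 0.982, 0.0]
force: [-0.6, 0.0, 0.4]
grip_width: -0.001
grip_force: 0.0
```

step_arm(plan=[{"offset": [0, 0, 0.05], "rot": [0, 0, 0], "gripper": 0}, {"offset": [0, 0, 0.05], "rot": [0, 0, 0], "gripper": 0}])

```text
time_s: 6.95
eef_pos: [490.1, 5.7, 151.8]
ee_rot: [-0.0, 0.189, 0.982, -0.0]
force: [0.2, -0.2, 0.0]
grip_width: 0.001
grip_force: 0.2
```

step_arm(plan=[{"offset": [0, 0, 0.05], "rot": [0, 0, 0], "gripper": 0}, {"offset": [0, 0, 0.1], "rot": [0, 0, 0], "gripper": 0}, {"offset": [0, 0, 0.1], "rot": [0, 0, 0], "gripper": 0}])

```text
time_s: 7.25
eef_pos: [490.1, 5.7, 150.8]
ee_rot: [-0.0, 0.189, 0.982, -0.0]
force: [-0.6, -0.7, 0.7]
grip_width: -0.002
grip_force: 0.4
```

step_arm(plan=[{"offset": [0, 0, 0.05], "rot": [0, 0, 0], "gripper": 0}, {"offset": [0, 0, 0.05], "rot": [0, 0, 0], "gripper": 0}])

```text
time_s: 7.45
eef_pos: [490.1, 5.7, 150.6]
ee_rot: [0.0, 0.189, 0.982, -0.0]
force: [-1.6, 0.6, 4.5]
grip_width: 0.004
grip_force: 2.3
```

```bash
python3 look.py
```

```text
[-1.14 -0.1   5.19] [ -0.06 -38.48 -19.66   0.04  -0.36  -0.  ] [0.00041748 0.23439314 0.00109199] [490.07750048   5.72981725 150.61673135]
276 18 [373 390] 140.0 | 277 18 [373 390] 132.0 | 278 17 [373 389] 129.5 | 279 16 [374 389] 127.2 | 280 10 [375 384] 125.0 | 281 10 [375 384] 111.8 | 282 9 [375 383] 108.8 | 283 9 [375 383] 107.2 | 284 9 [375 383] 106.0 | 285 9 [375 383] 104.2 | 286 9 [375 383] 102.3 | 287 9 [375 383] 99.9 | 288 9 [375 383] 99.2 | 289 9 [375 383] 96.8 | 290 9 [375 383] 95.0 | 291 10 [374 383] 92.8 | 292 11 [369 382] 90.0 | 293 11 [369 382] 88.3 | 294 12 [369 386] 86.6 | 295 3 [369 386] 76.3 | 296 6 [369 387] 76.6 | 297 17 [369 386] 76.6 | 298 15 [370 385] 77.1 | 299 14 [371 385] 76.1 | 300 13 [372 384] 75.8 | 301 10 [374 383] 74.0 | 302 3 [377 379] 72.5 |
```

step_arm(plan=[{"offset": [0, 0, 0.05], "rot": [0, 0, 0], "gripper": 0}, {"offset": [0, 0, 0.05], "rot": [0, 0, 0], "gripper": 0}])

```text
time_s: 7.85
eef_pos: [490.1, 5.7, 150.6]
ee_rot: [0.0, 0.189, 0.982, -0.0]
force: [-3.9, 0.5, 10.2]
grip_width: 0.003
grip_force: 5.2
```

step_arm(plan=[{"offset": [0, 0, -2], "rot": [0, 0, 0], "gripper": 0}, {"offset": [0, 0, -4], "rot": [0, 0, 0], "gripper": 8.5}, {"offset": [0, 0, -4], "rot": [0, 0, 0], "gripper": 8.5}, {"offset": [0, 0, -4], "rot": [0, 0, 0], "gripper": 8.5}, {"offset": [0, 0, -4], "rot": [0, 0, 0], "gripper": 8.5}, {"offset": [0, 0, -4], "rot": [0, 0, 0], "gripper": 8.5}, {"offset": [0, 0, -4], "rot": [0, 0, 0], "gripper": 8.5}, {"offset": [0, 0, -4], "rot": [0, 0, 0], "gripper": 8.5}, {"offset": [0, 0, -4], "rot": [0, 0, 0], "gripper": 8.5}])

```text
time_s: 8.75
eef_pos: [490.0, 5.8, 189.7]
ee_rot: [-0.0, 0.189, 0.982, 0.0]
force: [0.2, 0.1, 0.1]
grip_width: 0.994
grip_force: 0.0
```

```bash
python3 look.py; python3 - <<'E'
from h import *
c=capture('top');P=cloud(c);m=P[236:252,395:412];print(sense()['eef_pos'])
E
```

```text
[ 0.36  0.27 -0.1 ] [ -0.   -39.6  -22.05  -0.    -0.    -0.  ] [ 0.01139016  0.05286506 -0.00337356] [490.05339812   5.7327849  189.86977951]
276 10 [380 389] 148.9 | 277 10 [380 389] 146.3 | 278 10 [380 389] 144.3 | 279 10 [380 389] 143.2 | 280 9 [380 388] 142.3 | 281 9 [380 388] 140.4 | 282 9 [380 388] 137.8 | 290 9 [372 380] 76.3 | 291 13 [370 382] 77.0 | 292 15 [370 384] 77.2 | 293 18 [369 386] 77.4 | 294 18 [369 386] 77.6 | 295 18 [369 386] 76.6 | 296 19 [369 387] 77.0 | 297 18 [369 386] 77.0 | 298 14 [370 385] 76.8 | 299 13 [371 385] 76.6 | 300 13 [372 384] 75.5 | 301 10 [374 383] 74.1 | 302 1 [378 378] 72.5 | [490.06903929   5.73904399 189.89819546]
```

The plunger is home at about 78 mm and stays down. Next I'll grasp the barrel.

step_arm(plan=[{"offset": [0, 0, 3], "rot": [0, 0, 0], "gripper": 8.5}, {"offset": [0, 0, 6], "rot": [0, 0, 0], "gripper": 8.5}, {"offset": [0, 0, 8.7], "rot": [0, 0, 0], "gripper": 8.5}, {"offset": [0, 0, 8.7], "rot": [0, 0, 0], "gripper": 8.5}])

```text
time_s: 9.4
eef_pos: [488.6, 6.0, 100.4]
ee_rot: [-0.003, 0.189, 0.982, 0.0]
force: [-0.5, -0.7, -0.5]
grip_width: 0.994
grip_force: 0.0
```

step_arm(plan=[{"offset": [0, 0, 0], "rot": [0, 0, 0], "gripper": 5}, {"offset": [0, 0, 0], "rot": [0, 0, 0], "gripper": 4.5}, {"offset": [0, 0, 0], "rot": [0, 0, 0], "gripper": 4.2}, {"offset": [0, 0, 0], "rot": [0, 0, 0], "gripper": 3.5}, {"offset": [0, 0, 0], "rot": [0, 0, 0], "gripper": 3}, {"offset": [0, 0, 0], "rot": [0, 0, 0], "gripper": 3}, {"offset": [0, 0, 0], "rot": [0, 0, 0], "gripper": 3}, {"offset": [0, 0, 0], "rot": [0, 0, 0], "gripper": 3}], squeeze=45)

```text
time_s: 10.2
eef_pos: [490.7, 5.7, 104.3]
ee_rot: [0.001, 0.189, 0.982, 0.0]
force: [-1.7, 1.5, 8.0]
grip_width: 0.452
grip_force: 45.1
```

```bash
python3 - <<'E'
from h import *
s=sense();c=capture('side');print(s['force'],s['eef_pos'],s['grip_width'])
cv2.imwrite('pics/side3.png',c['color'][240:360,320:440,::-1].repeat(4,0).repeat(4,1))
E
```

```text
[-1.70753768  1.47265288  7.99748359] [490.67910696   5.73394049 104.34684914] 0.451921240983574
```

View pics/side3.png

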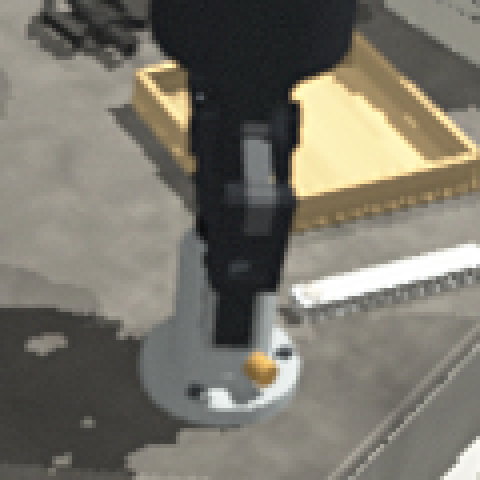

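The crop shows the fingers closed on the barrel, with the fingertip at about (235,340), just above the brass stub. I'll lift gently.

step_arm(plan=[{"offset": [0, 0, -0.5], "rot": [0, 0, 0], "gripper": 3}, {"offset": [0, 0, -1.5], "rot": [0, 0, 0], "gripper": 3}, {"offset": [0, 0, -3], "rot": [0, 0, 0], "gripper": 3}, {"offset": [0, 0, -5], "rot": [0, 0, 0], "gripper": 3}, {"offset": [0, 0, -6], "rot": [0, 0, 0], "gripper": 3}, {"offset": [0, 0, -6], "rot": [0, 0, 0], "gripper": 3}, {"offset": [0, 0, -6], "rot": [0, 0, 0], "gripper": 3}, {"offset": [0, 0, -6], "rot": [0, 0, 0], "gripper": 3}])

```text
time_s: 11.05
eef_pos: [489.6, 5.8, 162.1]
ee_rot: [-0.001, 0.189, 0.982, 0.0]
force: [0.3, 0.7, -5.0]
grip_width: 0.454
grip_force: 46.2
```

```bash
python3 - <<'E'
from h import *
import pickle
s=sense();c=capture('side');print(s['force'],s['eef_pos'],s['grip_width'],s['ee_rot'])
cv2.imwrite('pics/side4.png',c['color'][180:380,280:480,::-1].repeat(3,0).repeat(3,1))
t=capture('top');cv2.imwrite('pics/top4.png',t['color'][:,:,::-1]);pickle.dump((c,t,s),open('l.pkl','wb'))
E
```

```text
[ 0.27630398  0.67034734 -5.02209737] [489.63640773   5.81840164 162.06173148] 0.4536542812217515 [-8.79335895e-04  1.88770331e-01  9.82020870e-01  2.44827995e-05]
```

View pics/side4.png

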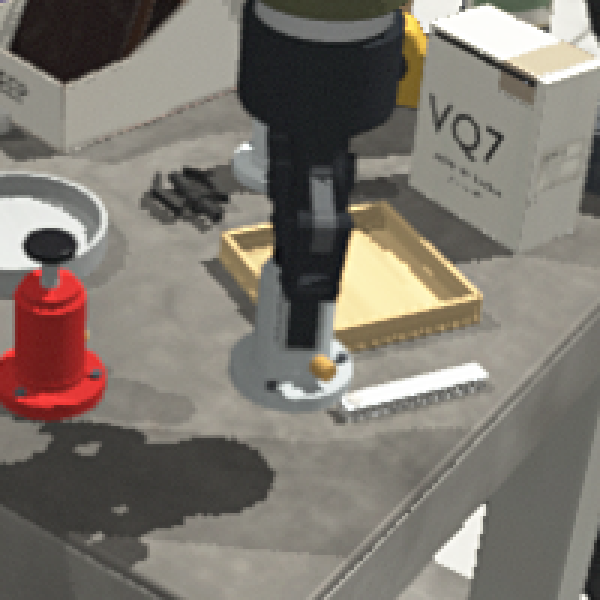

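The crop shows the pump lifted and upright, clear of the bench. Before carrying it I'll check the clearance around the tray.

```bash
python3 - <<'E'
from h import *
import pickle
P=cloud(pickle.load(open('top0.pkl','rb')));d=np.hypot(P[...,0]-601.2,P[...,1]-139.9)
for a in range(60,200,20):
    m=(d>=a)&(d<a+20)&(P[...,2]>40); print(a,m.sum(),np.round(P[m].min(0)) if m.any() else '',np.round(P[m].max(0)) if m.any() else '')
E
```

```text
60 0  
80 0  
100 0  
120 1196 [608. 138.  40.] [740. 280. 129.]
140 922 [492.  11.  40.] [760. 300. 129.]
160 813 [472.  -5.  42.] [781. 306. 130.]
180 253 [402. -13.  43.] [767. 252. 130.]
```

step_arm(plan=[{"offset": [-1, 3, 0], "rot": [0, 0, 0], "gripper": 3}, {"offset": [-2, 6, 0], "rot": [0, 0, 0], "gripper": 3}, {"offset": [-3, 9, 0], "rot": [0, 0, 0], "gripper": 3}, {"offset": [-4, 12, 0], "rot": [0, 0, 0], "gripper": 3}, {"offset": [-5, 15, 0], "rot": [0, 0, 0], "gripper": 3}, {"offset": [-5.3, 16.6, 0], "rot": [0, 0, 0], "gripper": 3}, {"offset": [-5.3, 16.6, 0], "rot": [0, 0, 0], "gripper": 3}, {"offset": [-5.3, 16.6, 0], "rot": [0, 0, 0], "gripper": 3}])

```text
time_s: 11.95
eef_pos: [600.4, 140.1, 162.0]
ee_rot: [-0.001, 0.189, 0.982, -0.0]
force: [-0.5, -1.8, -5.5]
grip_width: 0.452
grip_force: 46.9
```

step_arm(plan=[{"offset": [0, 0, 1.5], "rot": [0, 0, 0], "gripper": 3}, {"offset": [0, 0, 3], "rot": [0, 0, 0], "gripper": 3}, {"offset": [0, 0, 4], "rot": [0, 0, 0], "gripper": 3}, {"offset": [0, 0, 4.6], "rot": [0, 0, 0], "gripper": 3}, {"offset": [0, 0, 4.8], "rot": [0, 0, 0], "gripper": 3}, {"offset": [0, 0, 4.8], "rot": [0, 0, 0], "gripper": 3}, {"offset": [0, 0, 4.8], "rot": [0, 0, 0], "gripper": 3}])

```text
time_s: 12.65
eef_pos: [601.1, 140.3, 115.4]
ee_rot: [0.0, 0.189, 0.982, 0.0]
force: [-0.2, -1.1, -6.1]
grip_width: 0.454
grip_force: 46.9
```

step_arm(plan=[{"offset": [0, 0, 0.1], "rot": [0, 0, 0], "gripper": 3}, {"offset": [0, 0, 0.2], "rot": [0, 0, 0], "gripper": 3}, {"offset": [0, 0, 0.2], "rot": [0, 0, 0], "gripper": 3}, {"offset": [0, 0, 0.2], "rot": [0, 0, 0], "gripper": 3}])

```text
time_s: 13.05
eef_pos: [600.8, 140.3, 112.9]
ee_rot: [0.0, 0.189, 0.982, -0.0]
force: [-0.1, -0.3, -4.7]
grip_width: 0.45
grip_force: 46.9
```

step_arm(plan=[{"offset": [0, 0, 0.05], "rot": [0, 0, 0], "gripper": 3}, {"offset": [0, 0, 0.1], "rot": [0, 0, 0], "gripper": 3}, {"offset": [0, 0, 0.1], "rot": [0, 0, 0], "gripper": 3}, {"offset": [0, 0, 0.1], "rot": [0, 0, 0], "gripper": 3}])

```text
time_s: 13.45
eef_pos: [600.8, 140.3, 111.9]
ee_rot: [-0.0, 0.189, 0.982, 0.0]
force: [0.6, -0.2, -5.2]
grip_width: 0.448
grip_force: 46.9
```

step_arm(plan=[{"offset": [0, 0, 0.05], "rot": [0, 0, 0], "gripper": 3}, {"offset": [0, 0, 0.1], "rot": [0, 0, 0], "gripper": 3}, {"offset": [0, 0, 0.15], "rot": [0, 0, 0], "gripper": 3}, {"offset": [0, 0, 0.15], "rot": [0, 0, 0], "gripper": 3}])

```text
time_s: 13.85
eef_pos: [600.8, 140.3, 110.3]
ee_rot: [-0.0, 0.189, 0.982, -0.0]
force: [0.6, 0.7, -5.2]
grip_width: 0.449
grip_force: 46.9
```

step_arm(plan=[{"offset": [0, 0, 0.05], "rot": [0, 0, 0], "gripper": 3}, {"offset": [0, 0, 0.1], "rot": [0, 0, 0], "gripper": 3}, {"offset": [0, 0, 0.1], "rot": [0, 0, 0], "gripper": 3}])

```text
time_s: 14.15
eef_pos: [600.8, 140.3, 109.3]
ee_rot: [-0.0, 0.189, 0.982, -0.0]
force: [-0.3, 0.2, -5.7]
grip_width: 0.457
grip_force: 46.9
```

step_arm(plan=[{"offset": [0, 0, 0.05], "rot": [0, 0, 0], "gripper": 3}, {"offset": [0, 0, 0.1], "rot": [0, 0, 0], "gripper": 3}, {"offset": [0, 0, 0.1], "rot": [0, 0, 0], "gripper": 3}])

```text
time_s: 14.45
eef_pos: [600.8, 140.3, 108.5]
ee_rot: [0.0, 0.189, 0.982, 0.0]
force: [-0.3, 0.0, -4.4]
grip_width: 0.453
grip_force: 47.1
```

step_arm(plan=[{"offset": [0, 0, 0.05], "rot": [0, 0, 0], "gripper": 3}, {"offset": [0, 0, 0.05], "rot": [0, 0, 0], "gripper": 3}])

```text
time_s: 14.65
eef_pos: [600.8, 140.3, 108.5]
ee_rot: [0.0, 0.189, 0.982, -0.0]
force: [-3.7, -1.1, 2.9]
grip_width: 0.455
grip_force: 47.7
```

The pump is on the tray floor. I'll release it and retreat.

step_arm(plan=[{"offset": [0, 0, 0], "rot": [0, 0, 0], "gripper": 3.9}, {"offset": [0, 0, 0], "rot": [0, 0, 0], "gripper": 4.3}, {"offset": [0, 0, 0], "rot": [0, 0, 0], "gripper": 5}, {"offset": [0, 0, 0], "rot": [0, 0, 0], "gripper": 7}, {"offset": [0, 0, 0], "rot": [0, 0, 0], "gripper": 8.4}, {"offset": [0, 0, 0], "rot": [0, 0, 0], "gripper": 8.4}, {"offset": [0, 0, 0], "rot": [0, 0, 0], "gripper": 8.4}], squeeze=20)

```text
time_s: 15.35
eef_pos: [600.9, 140.3, 107.9]
ee_rot: [0.0, 0.189, 0.982, 0.0]
force: [-0.6, -0.6, 0.5]
grip_width: 0.987
grip_force: 0.0
```

step_arm(plan=[{"offset": [0, 0, -2], "rot": [0, 0, 0], "gripper": 8.4}, {"offset": [0, 0, -5], "rot": [0, 0, 0], "gripper": 8.4}, {"offset": [0, 0, -9], "rot": [0, 0, 0], "gripper": 8.4}, {"offset": [0, 0, -13], "rot": [0, 0, 0], "gripper": 8.4}, {"offset": [0, 0, -17], "rot": [0, 0, 0], "gripper": 8.4}, {"offset": [0, -5, -17], "rot": [0, 0, 0], "gripper": 8.4}, {"offset": [0, -10, -17], "rot": [0, 0, 0], "gripper": 8.4}, {"offset": [0, -15, -17], "rot": [0, 0, 0], "gripper": 8.4}, {"offset": [0, -20, -17], "rot": [0, 0, 0], "gripper": 8.4}, {"offset": [0, -20, -17], "rot": [0, 0, 0], "gripper": 8.4}, {"offset": [0, -20, -17], "rot": [0, 0, 0], "gripper": 8.4}])

```text
time_s: 16.45
eef_pos: [526.6, -46.1, 278.1]
ee_rot: [0.0, 0.19, 0.982, 0.0]
force: [0.6, 0.4, -0.2]
grip_width: 0.985
grip_force: 0.0
```

```bash
python3 - <<'E'
from h import *
s=sense();print(s['time_s'],s['eef_pos'],s['grip_width'],s['dq'].round(3))
c=capture('top');P=cloud(c);d=np.hypot(P[...,0]-601,P[...,1]-140)<55
for lo,hi in ((70,120),(60,70),(10,16)):
    p=P[d&(P[...,2]>lo)&(P[...,2]<hi)]
    if len(p): print(lo,len(p),cv2.minEnclosingCircle(p[:,:2].astype(np.float32)),np.median(p[:,2]))
cv2.imwrite('pics/side5.png',capture('side')['color'][:,:,::-1])
E
```

```text
16.45 [526.58283324 -46.14875897 278.14936517] 0.9845725833999265 [ 0.048  0.015 -0.013  0.002  0.002  0.006]
70 221 ((598.1593627929688, 137.70155334472656), 18.41386604309082) 79.54870078818385
60 101 ((599.305419921875, 139.44805908203125), 20.104738235473633) 66.11182442812901
10 235 ((607.44482421875, 142.8750762939453), 40.45458221435547) 12.652961508124918
```

View pics/side5.png

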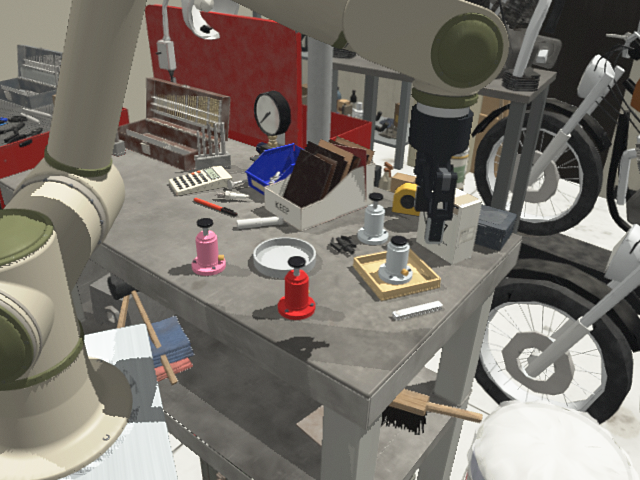

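The picture shows the pump upright in the tray at about (397,265) with its cap down. The stock pump at (375,215) and the look-alikes are untouched, and the gripper is clear.

```bash
python3 -c "
from rig import *
print(finish_job())"
```

```text
the job is handed in; nothing more can be done
None
```

The near pump is sound: its plunger ran easily all the way home and stayed down. It now stands upright in the square wooden tray, the other pump was left alone, and the job is handed in at about 16.5 s.

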